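# Switch on the engine trainer's battery with the isolator key

### The job

Take the red isolator key from the tool block and stand it in the black collar of the battery isolator on the power box. The slot inside cannot be seen and was left somewhere part-way between off and on, so turn the key gently back and forth under light pressure until it drops in, and press it fully home. Then turn it clockwise to the green on marks and leave it there, without ever forcing it and without disturbing the other tools.

Things in the scene. Friction and masses are not known exactly. Their poses are not given: they have to be found in the camera images.
- key_grip (a point): Centre of the handle of the red isolator key, z up the key. Handle 44 mm along x, 11 mm thick (y), 26 mm high, on a 13 mm neck. The key is 66 mm long, about 60 g, and works either way round (half a turn makes no difference). It starts upright in any one of the tool block's three holes, flange on the wood, handle along the row within 20 degrees.
- key_flange (a point): Centre of the underside of the key's round flange (34 mm across, 4 mm thick), 28 mm below the handle's centre. Below it a shank 16 mm across, 13 mm long.
- key_tip (a point): Lower end of the key's steel blade, 53 mm below the handle's centre. The blade is 22 mm wide (along x, in the plane of the handle), 5.5 mm thick, 12 mm long.
- tool_block: Fixed beech block, 75 mm (x) by 235 mm (y) by 40 mm high; origin at the centre of its underside. Three holes 27 mm wide and 30 mm deep in its top, in a row along y at -75, 0 and +75 mm.
- power_box: Fixed grey power box of the engine trainer, 220 mm (x) by 200 mm (y), flat top panel at 90 mm; origin on the bench under the isolator's axis, z up. At 75 to 140 mm from the isolator stand an emergency stop, a gauge, lamps, fuse holders and two terminals on the panel, at most 32 mm high.
- isolator_mouth (a point): Centre of the mouth of the isolator's black collar, 118 mm above the bench, axes as the box. Collar 40 mm outside, bore 26 mm, on a red plate 66 mm square. A thin split rubber seal, no resistance, hides the inside. With the key fully home its flange sits on the collar and the handle's centre is 28 mm above this point.
- isolator_bore (a point): On the collar's axis, 13.5 mm below the mouth. The flat face of the drive lies here or, worn, up to 4 mm deeper. Its slot, 25 by 7 mm, is hidden 2 to 75 degrees clockwise (seen from above) of the OFF line. The blade enters within about 5 degrees of it and drops 7.5 to 11.5 mm. Beside the slot a lightly pressed key slides and the drive stays still. It turns stiffly (0.1 N m).
- off_mark (a point): One of two white dots on the red plate, 27 mm from the isolator's axis along the box's -x; the other is opposite. Handle along them (the box's x axis) is OFF, where the drive has a hard stop.
- on_mark (a point): One of two green bars on the red plate, 27 mm from the isolator's axis along the box's +y; the other is opposite. Handle along them (the box's y axis) is ON: a quarter turn clockwise from OFF seen from above, with a hard stop. The drive turns with the key once the blade is in and stays where it is left. Over 25 N between key and isolator damages them.
- plug_wrench_a: Spark plug wrench, steel T bar 66 mm long, dark socket 25 mm thick, 86 mm tall, upright in a hole of the tool block; origin at its foot. Leave it.
- plug_wrench_b: The same with a blue T bar. Leave it.
- screwdriver: Orange screwdriver, 200 mm, lying on the bench; origin under its middle. Leave it.
- wrench: Steel ring and open-ended wrench, 180 mm, lying on the bench; origin under its middle. Leave it.
- oil_filter: Blue oil filter, 76 mm across, 84 mm tall, upright; origin at its foot. Leave it.
- socket: Steel socket, 28 mm across, 36 mm tall, upright; origin at its foot. Leave it.

How it is judged:
By the outcome, as a careful person would: the job done as asked, in the order asked, and still so for the second after the job is handed in, with the robot touching nothing.
It also fails if it takes over 72 s, if anything falls off the work surface, if the arm or the gripper's body presses on something with over 40 N, if the wrist force passes 120 N, or if a joint passes its speed limit or range.

### The arm

A 7-joint arm with a two-finger parallel gripper is mounted at the origin on the work surface. World frame = base frame: x ahead of the robot, y to its left, z up, the work surface at z = 0. Lengths are in m, angles in rad, forces in N, time in s.
With the tool pointing down it reaches from about 0.4 to 0.85 m from the base axis. Payload 4.5 kg.
Tool frame: the origin (TCP) lies at the very end of the fingers, on their centre line; the grasp point (between the pads) lies 19 mm behind it; z points along the fingers, x is the direction in which the jaws open and shut, and the axes are right-handed (so a half turn about z gives the same grasp; the last joint's range is limited). The gripper opens to 88 mm and grips with 3 to 60 N. Pads are 18 mm wide; open, the fingers measure 123 mm over their backs; the gripper's body (75 mm by 187 mm) begins 45 mm behind the grasp point.
Start: joints at [0.034, 0.689, -0.195, 1.565, 0.157, 0.902, -0.215], TCP at [0.625, 0, 0.239] pointing down, gripper open.
Joint ranges: [-3.01, 3.01], [-0.46, 2.08], [-1.47, 1.51], [0.13, 2.56], [-1, 4.14], [0.04, 2.09], [-2.66, 2.66]. Speed limits (rad/s): [2.57, 2.57, 3.14, 3.14, 3.14, 3.14, 3.14].

### API

Orientations are given as a unit quaternion [x, y, z, w].
In Python, from plant import * gives the robot as it stands.
- The arm moves only by the tool apply_moves, never from a script. Its argument "series" is a list of rows, each an object of numbers: "x", "y", "z": the shift along the tool's x, y, z in units of 80 cm (1.0 is 80 cm); "wx", "wy", "wz": the turn, a rotation vector about the tool's x, y, z in units of pi rad (1.0 is pi rad); "fingers": the opening, from -1 (shut) to 1 (fully open), so that 0 is half open. In form: [{"x": .., "y": .., "z": .., "wx": .., "wy": .., "wz": .., "fingers": ..}, ...]. A call has 1 to 8 rows; each row shifts and turns the pose as measured when the row begins, along the tool's axes as they then stand; what a row does not reach is not made up. A row lasts 1/8 s, in which the tool goes at most 62.5 mm and 10.7 degrees, less where a joint would pass 70% of its speed; a pose out of reach is approached as far as the arm can. A call with a number of a shift or a turn outside -1 to 1 is refused whole. A call with a gripper value outside its range is refused whole. The fingers move at their own pace and stop on an object; "force" is the grip in N (left out, the last holds). Time passes only in rows, so rows that do not move let the fingers close. It gives the time, the measured TCP pose, the force and the opening at its end, in the units of the state.
- get_state(): the state, without advancing time (a new reading comes with each control period).
- snapshot(name): name is "scene" or "side" or "wrist"; returns (picture, depth): 480x640x3 uint8, red, green, blue; 480x640 float32, m along the optical axis (not along the pixel's ray), 0 where there is no reading.
- camera_model(name): a dict with "camera_matrix" (3x3 intrinsics, pixels), "world_from_camera" (4x4, takes a point from camera to world coordinates). Camera axes: x right, y up, looking along -z (the intrinsics and any distortion apply to the point x, -y, -z); pixel columns grow to the right and rows downward; lengths in m; the calibration is good to about 2 mm. A picture is of the moment at which its call begins: read the wrist's pose just before it. camera_model takes no time and is no camera call; for the wrist camera it gives the pose at the moment of the call.
- finish_job(): hands the job in, once; it reports no verdict.
The state is a dict: "clock": time; "q": joint angles; "qd": joint speeds; "joint_torque": joint torques, N m; "tool_pos": TCP position; "eef_rot": TCP orientation; "contact_force": force on the tool from outside, world axes, zero at the start; "moment": the same for the moment, N m; "opening": opening from 0.0 (shut) to 1.0 (fully open).
Only numpy, scipy, OpenCV 4.12 (cv2) and the standard library are available. Lean on these libraries where they do the work, as an engineer would, in place of code of your own. Each camera call takes 0.05 s, during which the arm holds its last target. There are 200 camera calls.

## Working session

There is one attempt and no reset: what is moved stays moved. The work goes in short steps, Python scripts to look and compute and a tool call to move; the robot and the scene stay as the last step left them, time stands still between calls to the robot, and variables do not carry over. Pictures are saved under pics/ and viewed, about 8 in all and at most 12, crops included, and the job is handed in when it is done.

Besides the shell and the picture viewer there is one more tool, called after "Request:" by a JSON object that holds its "name" and its "arguments", one argument or row to a line. apply_moves: Moves the arm, as the interface text tells. Its arguments: {"type":"object","properties":{"series":{"type":"array","items":{"type":"object","properties":{"x":{"type":"number"},"y":{"type":"number"},"z":{"type":"number"},"wx":{"type":"number"},"wy":{"type":"number"},"wz":{"type":"number"},"fingers":{"type":"number"}}}},"force":{"type":"number"}},"required":["series"]}

```bash
ls; mkdir -p pics
cat > h.py <<'E'
from plant import *
import numpy as np, cv2
from scipy.spatial.transform import Rotation as R
def save(n,p): cv2.imwrite('pics/'+n+'.png',cv2.cvtColor(p,cv2.COLOR_RGB2BGR))
def pts(cm,d):
    K=np.array(cm['camera_matrix']);T=np.array(cm['world_from_camera'])
    v,u=np.mgrid[:480,:640]
    P=np.stack([(u-K[0,2])/K[0,0]*d,-(v-K[1,2])/K[1,1]*d,-d],-1)
    return P@T[:3,:3].T+T[:3,3]
def ray(cm,u,v,z):
    K=np.array(cm['camera_matrix']);T=np.array(cm['world_from_camera'])
    r=T[:3,:3]@np.array([(u-K[0,2])/K[0,0],-(v-K[1,2])/K[1,1],-1]);o=T[:3,3]
    return o+r*(z-o[2])/r[2]
E
python3 - <<'E'
from h import *
s=get_state();print(s)
ims=[]
for n in('scene','side','wrist'):
    c=camera_model(n);p,d=snapshot(n);save(n+'0',p);np.savez('%s0.npz'%n,p=p,d=d,K=c['camera_matrix'],T=c['world_from_camera']);print(n,c)
    ims.append(p)
E
```

```text
pics
{'clock': 0.0, 'q': array([ 0.03378717,  0.69000491, -0.19449037,  1.56633728,  0.1572859 ,
        0.90249268, -0.21509233]), 'qd': array([ 1.67651737e-04, -2.79983023e-04, -5.98988219e-04,  1.01706262e-04,
       -2.14952821e-04, -1.46557039e-06, -2.76892533e-03]), 'joint_torque': array([ 3.38560185e-04, -5.27571630e+01, -1.26686912e+00, -1.53434461e+01,
       -5.26333472e-02,  6.56995355e-03,  1.65937727e-04]), 'tool_pos': array([ 6.24368130e-01, -5.07972408e-05,  2.37898167e-01]), 'eef_rot': array([ 9.99999570e-01,  3.85511301e-05, -9.24341130e-04,  6.76869137e-05]), 'contact_force': array([ 0.54829503, -0.23463764,  0.17039719]), 'moment': array([0.05219407, 0.01703487, 0.00383748]), 'opening': 1.0029988554830234}
scene {'camera_matrix': array([[568.30311525,   0.        , 322.58060899],
       [  0.        , 568.30311525, 252.31467905],
       [  0.        ,   0.        ,   1.        ]]), 'world_from_camera': array([[ 0.87190037, -0.28653536,  0.39709852,  1.12167437],
       [ 0.48965193,  0.50097492, -0.71362813, -0.99014205],
       [ 0.0055433 ,  0.81665269,  0.577102
[... 367 characters left out ...]
198284,  0.73696681,  1.12201264],
       [ 0.01309152,  0.73822593,  0.67442649,  1.11522821],
       [ 0.        ,  0.        ,  0.        ,  1.        ]])}
wrist {'camera_matrix': array([[389.3196575 ,   0.        , 315.83487244],
       [  0.        , 389.3196575 , 243.19940691],
       [  0.        ,   0.        ,   1.        ]]), 'world_from_camera': array([[ 9.99997480e-01, -8.11893756e-04,  2.09324071e-03,
         6.24341935e-01],
       [ 2.46731372e-04,  9.66419462e-01,  2.56969576e-01,
         6.56162089e-02],
       [-2.23158055e-03, -2.56968412e-01,  9.66417226e-01,
         3.82165609e-01],
       [ 0.00000000e+00,  0.00000000e+00,  0.00000000e+00,
         1.00000000e+00]])}
```

View pics/scene0.png

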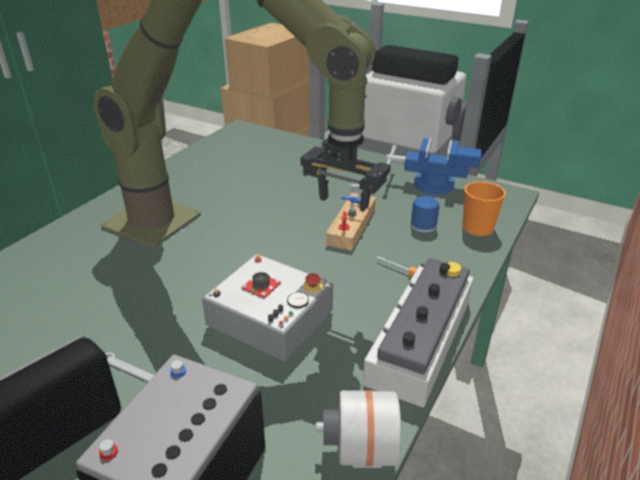

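View pics/wrist0.png

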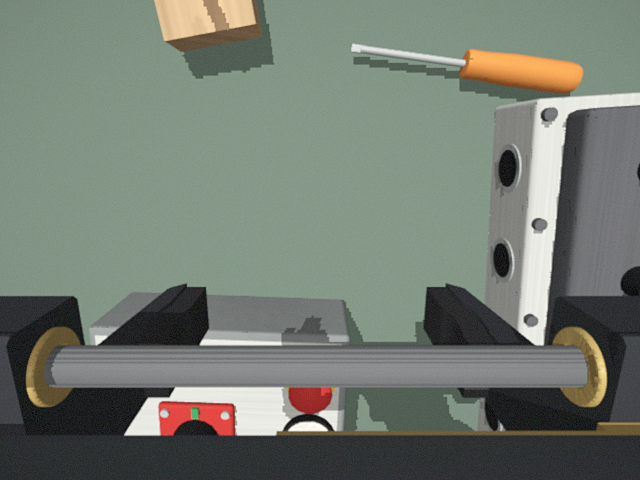

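The scene shows the key (red) in the near hole of the block at about (344,220), and the isolator at (262,285). In the wrist view the red plate is at (197,425) with a green bar at (195,412).

Run:
```python
from h import *
for n in('scene','side','wrist'):
    z=np.load(n+'0.npz');p=z['p'].astype(int);d=z['d'];cm=dict(camera_matrix=z['K'],world_from_camera=z['T'])
    W=pts(cm,d)
    m=((p[...,0]>120)&(p[...,1]<70)&(p[...,2]<80)&(d>0)).astype(np.uint8)
    k,l,s,c=cv2.connectedComponentsWithStats(m)
    for i in range(1,k):
        if s[i,4]>12:
            w=W[l==i];
            if .0<w[:,2].mean()<.3: print(n,s[i],c[i].round(1),np.median(w,0).round(4),w.min(0).round(3),w.max(0).round(3))
    # box top panel
    m=(abs(W[...,2]-.09)<.004)&(d>0)&(p.min(-1)>120)
    w=W[m];print(n,'panel',m.sum(),np.percentile(w,[1,50,99],axis=0).round(3).tolist() if m.sum() else 0)
p=cv2.imread('pics/side0.png')
cv2.imwrite('pics/side0b.png',p)
s=cv2.imread('pics/scene0.png')[180:350,190:390]
cv2.imwrite('pics/both.png',np.hstack([cv2.resize(p[100:400,150:450],(500,500)),cv2.resize(s,(300,255)).repeat(1,0)[:255] if 0 else cv2.copyMakeBorder(cv2.resize(s,(300,255)),0,245,0,0,cv2.BORDER_CONSTANT)]))
```

```text
scene [341 217   7  13  42] [343.9 224.5] [0.5386 0.1747 0.0556] [0.521 0.164 0.04 ] [0.544 0.2   0.081]
scene [307 274  12  11  93] [312.6 279.2] [ 0.6242 -0.1409  0.1167] [ 0.61  -0.151  0.107] [ 0.635 -0.125  0.121]
scene [100 446  17  14  79] [108.5 455.2] [ 0.6179 -0.7084  0.1789] [ 0.603 -0.714  0.174] [ 0.623 -0.691  0.183]
scene panel 4284 [[0.431, -0.462, 0.086], [0.549, -0.223, 0.089], [0.943, -0.09, 0.094]]
side [330 191   9  12  44] [333.7 198.1] [ 0.5381 -0.1702  0.0987] [ 0.524 -0.206  0.092] [ 0.548 -0.152  0.104]
side [342 192  10  12  46] [346.  198.7] [ 0.5014 -0.1709  0.0994] [ 0.488 -0.204  0.095] [ 0.513 -0.152  0.115]
side [299 199  11   8  68] [304.  202.2] [ 0.617  -0.1226  0.1189] [ 0.603 -0.139  0.105] [ 0.632 -0.112  0.125]
side [322 293  12  20 129] [327.8 304.2] [0.5318 0.1977 0.0691] [0.518 0.173 0.04 ] [0.546 0.217 0.085]
side panel 2143 [[-0.244, -1.142, 0.086], [0.512, -0.158, 0.091], [0.887, 0.593, 0.094]]
wrist [289 388  43  26 896] [309.6 398.8] [ 0.6188 -0.131   0.1182] [ 0.602 -0.147  0.112] [ 0.636 -0.121  0.121]
wrist [160 402  75  34 358] [209.9 413. ] [ 0.5365 -0.1563  0.094 ] [ 0.489 -0.186  0.09 ] [0.612 0.024 0.334]
wrist [167 408   4   7  13] [169.1 410.8] [ 0.4982 -0.1588  0.0967] [ 0.496 -0.162  0.095] [ 0.499 -0.156  0.098]
wrist [199 408   3   8  13] [199.5 411.7] [ 0.5235 -0.1602  0.0959] [ 0.523 -0.164  0.095] [ 0.525 -0.157  0.097]
wrist [160 417   7  19  48] [162.2 426.5] [ 0.4901 -0.1746  0.0962] [ 0.487 -0.185  0.094] [0.602 0.024 0.334]
wrist [167 419  25  17  47] [178.5 426.5] [ 0.5068 -0.1718  0.0966] [ 0.495 -0.183  0.095] [0.603 0.023 0.334]
wrist panel 6440 [[0.437, -0.189, 0.086], [0.563, -0.155, 0.089], [0.646, -0.087, 0.09]]
```

View pics/side0b.png

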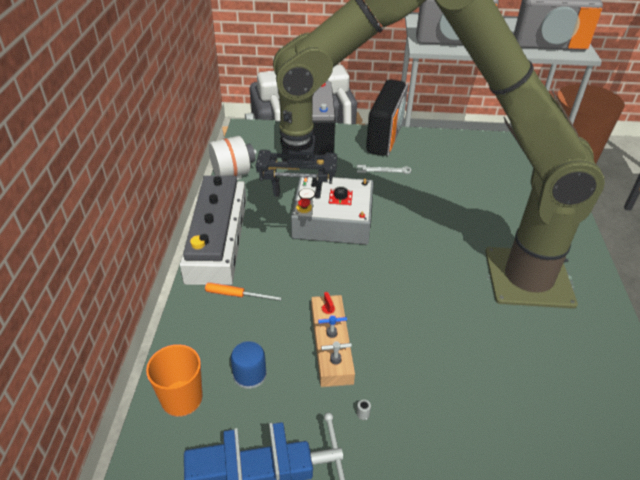

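The side view confirms it: key in the hole nearest the box at (328,304), and the isolator at (340,193). The key is at about (0.533, 0.195). I'll go above it first.

Request:
{"name": "apply_moves", "arguments": {
  "series": [
    {"x": -0.028,"y": -0.061,"z": 0.0},
    {"x": -0.028,"y": -0.061,"z": 0.012},
    {"x": -0.028,"y": -0.061,"z": 0.012},
    {"x": -0.028,"y": -0.061,"z": 0.012},
    {"x": 0}
  ],
  "force": 25
}}

```text
schema error: expected keys x, y, z, wx, wy, wz, fingers
```

```bash
cat > look.py <<'E'
from h import *
import sys
s=get_state();print(s['clock'],s['tool_pos'],R.from_quat(s['eef_rot']).as_euler('xyz',degrees=True))
c=camera_model('wrist');p,d=snapshot('wrist');n=sys.argv[1];save(n,p);np.savez(n+'.npz',p=p,d=d,K=c['camera_matrix'],T=c['world_from_camera'])
W=pts(c,d);q=p.astype(int)
m=((q[...,0]>120)&(q[...,1]<80)&(q[...,2]<80)&(d>0)).astype(np.uint8)
k,l,st,ce=cv2.connectedComponentsWithStats(m)
for i in range(1,k):
    if st[i,4]>60:
        w=W[l==i];print(st[i],ce[i].round(1),np.median(w,0).round(4),np.percentile(w,[2,98],axis=0).round(4).tolist())
        for a,b in((.03,.05),(.05,.077),(.077,.09)):
            x=w[(w[:,2]>a)&(w[:,2]<b)]
            if len(x)>20:
                r=cv2.minAreaRect((x[:,:2]*1000).astype(np.float32));print('  z',a,b,len(x),r)
E
python3 look.py key1
```

```text
0.15 [6.24538936e-01 9.98054774e-06 2.38115013e-01] [1.79995154e+02 7.78546531e-02 7.67622534e-03]
[466  76  39   9  85] [486.  80.] [0.7738 0.1162 0.0153] [[0.7556, 0.1133, 0.0118], [0.7891, 0.1187, 0.0175]]
[506  83  64  10 110] [535.2  87.9] [0.8147 0.1098 0.0155] [[0.7915, 0.1064, 0.0129], [0.8446, 0.1134, 0.018]]
[289 388  43  26 917] [309.7 398.8] [ 0.6193 -0.131   0.1182] [[0.6034, -0.1433, 0.1132], [0.6344, -0.1216, 0.1198]]
[ 159  402   76   34 1574] [197.1 416.9] [ 0.5252 -0.1652  0.096 ] [[0.4897, -0.1828, 0.0917], [0.552, -0.1536, 0.0981]]
```

View pics/key1.png

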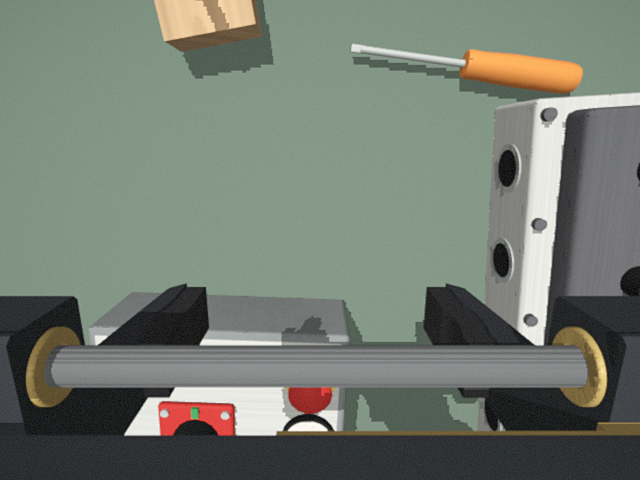

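The move was refused because every key must be given in each row, so the view is unchanged. I'll resend it with full rows.

Request:
{"name": "apply_moves", "arguments": {
  "series": [
    {"x": -0.028,"y": -0.061,"z": 0,"wx": 0,"wy": 0,"wz": 0,"fingers": 1},
    {"x": -0.028,"y": -0.061,"z": 0.012,"wx": 0,"wy": 0,"wz": 0,"fingers": 1},
    {"x": -0.028,"y": -0.061,"z": 0.012,"wx": 0,"wy": 0,"wz": 0,"fingers": 1},
    {"x": -0.028,"y": -0.061,"z": 0.012,"wx": 0,"wy": 0,"wz": 0,"fingers": 1},
    {"x": 0,"y": 0,"z": 0,"wx": 0,"wy": 0,"wz": 0,"fingers": 1}
  ],
  "force": 25
}}

```text
clock: 0.82
tool_pos: [0.5334, 0.2002, 0.2074]
eef_rot: [1.0, -0.001, -0.0, -0.0]
contact_force: [-0.3, 0.2, -0.1]
opening: 0.998
```

```bash
python3 look.py key2
```

```text
0.825 [0.53341951 0.20018233 0.20740387] [-1.79980824e+02  3.69444668e-02 -1.54107262e-01]
[296 214  38  59 943] [315.  239.9] [0.5329 0.1925 0.0774] [[0.5175, 0.1732, 0.0412], [0.5459, 0.2115, 0.0803]]
  z 0.03 0.05 283 ((531.3930053710938, 191.7647247314453), (31.346332550048828, 29.534042358398438), 9.290842056274414)
  z 0.05 0.077 158 ((531.0383911132812, 192.20291137695312), (11.710612297058105, 41.33130645751953), 25.35127067565918)
  z 0.077 0.09 502 ((530.9983520507812, 191.2759246826172), (10.920473098754883, 42.62464904785156), 23.6948184967041)
```

View pics/key2.png

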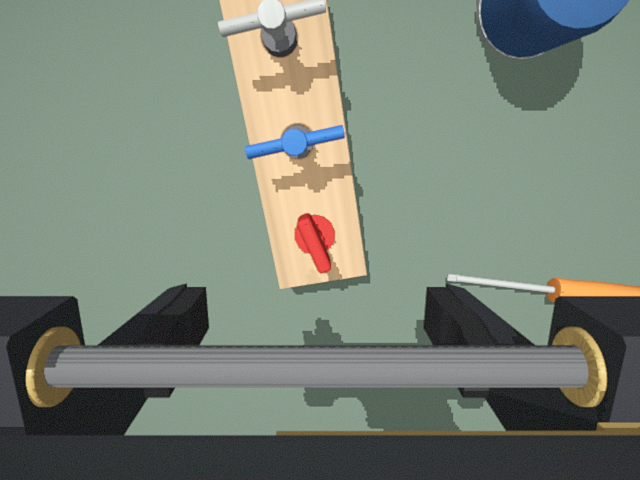

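The key handle is at (315,240), centred on (0.531, 0.1915), with its short axis 23.7° ccw from world x. The blue wrench is at (295,142) and clear.

Request:
{"name": "apply_moves", "arguments": {
  "series": [
    {"x": -0.003,"y": 0.011,"z": 0.03,"wx": 0,"wy": 0,"wz": -0.044,"fingers": 1},
    {"x": 0,"y": 0,"z": 0.04,"wx": 0,"wy": 0,"wz": -0.044,"fingers": 0.6},
    {"x": 0,"y": 0,"z": 0.04,"wx": 0,"wy": 0,"wz": -0.044,"fingers": 0.3},
    {"x": 0,"y": 0,"z": 0,"wx": 0,"wy": 0,"wz": 0,"fingers": 0.3}
  ]
}}

```text
clock: 1.38
tool_pos: [0.5373, 0.1811, 0.1187]
eef_rot: [0.979, 0.204, 0.002, 0.003]
contact_force: [-1.2, 0.7, -0.2]
opening: 0.682
```

```bash
python3 look.py key3
```

```text
1.375 [0.53734724 0.18109534 0.11865447] [179.57268455  -0.20050848  23.5185357 ]
[ 287  204   55   89 2537] [313.6 243.6] [0.5306 0.1924 0.0778] [[0.5173, 0.1735, 0.0412], [0.5456, 0.2112, 0.0801]]
  z 0.03 0.05 871 ((531.5134887695312, 191.3308868408203), (31.609628677368164, 29.53257942199707), 23.828426361083984)
  z 0.05 0.077 223 ((530.806396484375, 192.46929931640625), (11.515678405761719, 40.35429763793945), 23.533716201782227)
  z 0.077 0.09 1443 ((530.9799194335938, 191.23936462402344), (10.727831840515137, 42.24630355834961), 22.97809410095215)
```

Request:
{"name": "apply_moves", "arguments": {
  "series": [
    {"x": -0.002,"y": -0.015,"z": 0.015,"wx": 0,"wy": 0,"wz": 0,"fingers": 0.3},
    {"x": 0,"y": 0,"z": 0.015,"wx": 0,"wy": 0,"wz": 0,"fingers": 0.3},
    {"x": 0,"y": 0,"z": 0,"wx": 0,"wy": 0,"wz": 0,"fingers": 0.3}
  ]
}}

```text
clock: 1.8
tool_pos: [0.5342, 0.1929, 0.0972]
eef_rot: [0.98, 0.201, 0.007, 0.003]
contact_force: [0.1, 0.2, 0.6]
opening: 0.65
```

```bash
cat > to.py <<'E'
from h import *
import sys
a=[float(v) for v in sys.argv[1:]]  # x y z yaw(deg, of tool x)
s=get_state();r=R.from_quat(s['eef_rot'])
t=R.from_euler('z',a[3],degrees=True)*R.from_euler('x',180,degrees=True)
d=r.inv().apply(np.array(a[:3])-s['tool_pos']);w=(r.inv()*t).as_rotvec()
x=r.as_matrix()[:,0]
print('clk',s['clock'],'pos',s['tool_pos'].round(4),'yaw',np.degrees(np.arctan2(x[1],x[0])).round(2),'axis',r.as_matrix()[:,2].round(4),'F',s['contact_force'].round(1),'M',s['moment'].round(2),'op',round(s['opening'],3))
print('xyz units',(d/.8).round(4),'w units',(w/np.pi).round(4))
E
python3 to.py .531 .1915 .052 23.5
```

```text
clk 1.8 pos [0.5342 0.1929 0.0972] yaw 23.18 axis [ 0.0141 -0.0028 -0.9999] F [0.1 0.2 0.6] M [-0.   -0.    0.04] op 0.65
xyz units [-0.0051 -0.0004  0.0564] w units [ 0.0026 -0.0038 -0.0018]
```

Request:
{"name": "apply_moves", "arguments": {
  "series": [
    {"x": -0.005,"y": 0,"z": 0.02,"wx": 0.0026,"wy": -0.0038,"wz": -0.002,"fingers": 0.3},
    {"x": 0,"y": 0,"z": 0.02,"wx": 0,"wy": 0,"wz": 0,"fingers": 0.3},
    {"x": 0,"y": 0,"z": 0.014,"wx": 0,"wy": 0,"wz": 0,"fingers": 0.3},
    {"x": 0,"y": 0,"z": 0,"wx": 0,"wy": 0,"wz": 0,"fingers": 0.3}
  ]
}}

```text
clock: 2.3
tool_pos: [0.5306, 0.191, 0.0508]
eef_rot: [0.979, 0.204, -0.001, 0.0]
contact_force: [-0.1, -0.6, 0.1]
opening: 0.651
```

```bash
python3 to.py .531 .1915 .052 23.5
```

```text
clk 2.3 pos [0.5306 0.191  0.0508] yaw 23.52 axis [-1.1e-03 -3.0e-04 -1.0e+00] F [-0.1 -0.6  0.1] M [ 0.03 -0.01  0.02] op 0.651
xyz units [ 0.0007 -0.0004 -0.0015] w units [-0.      0.0004  0.0001]
```

Request:
{"name": "apply_moves", "arguments": {
  "series": [
    {"x": 0,"y": 0,"z": 0,"wx": 0,"wy": 0,"wz": 0,"fingers": -1},
    {"x": 0,"y": 0,"z": 0,"wx": 0,"wy": 0,"wz": 0,"fingers": -1},
    {"x": 0,"y": 0,"z": 0,"wx": 0,"wy": 0,"wz": 0,"fingers": -1},
    {"x": 0,"y": 0,"z": 0,"wx": 0,"wy": 0,"wz": 0,"fingers": -1},
    {"x": 0,"y": 0,"z": 0,"wx": 0,"wy": 0,"wz": 0,"fingers": -1}
  ],
  "force": 45
}}

```text
clock: 2.92
tool_pos: [0.5315, 0.1914, 0.0519]
eef_rot: [0.979, 0.204, 0.001, -0.0]
contact_force: [-0.5, 0.5, -1.3]
opening: 0.124
```

```bash
python3 to.py .531 .1915 .052 23.5
```

```text
clk 2.925 pos [0.5315 0.1914 0.0519] yaw 23.51 axis [ 1.e-03  6.e-04 -1.e+00] F [-0.5  0.5 -1.3] M [-0.    0.04  0.03] op 0.124
xyz units [-0.0005 -0.0004 -0.0002] w units [-0.0001 -0.0004  0.0001]
```

Request:
{"name": "apply_moves", "arguments": {
  "series": [
    {"x": 0,"y": 0,"z": -0.03,"wx": 0,"wy": 0,"wz": 0,"fingers": -1},
    {"x": 0,"y": 0,"z": -0.05,"wx": 0,"wy": 0,"wz": 0,"fingers": -1},
    {"x": 0,"y": 0,"z": -0.06,"wx": 0,"wy": 0,"wz": 0,"fingers": -1},
    {"x": 0,"y": 0,"z": -0.05,"wx": 0,"wy": 0,"wz": 0,"fingers": -1},
    {"x": 0,"y": 0,"z": 0,"wx": 0,"wy": 0,"wz": 0.037,"fingers": -1},
    {"x": 0,"y": 0,"z": 0,"wx": 0,"wy": 0,"wz": 0.037,"fingers": -1},
    {"x": 0,"y": 0,"z": 0,"wx": 0,"wy": 0,"wz": 0,"fingers": -1}
  ]
}}

```text
clock: 3.8
tool_pos: [0.5307, 0.1909, 0.209]
eef_rot: [0.996, 0.086, 0.0, -0.0]
contact_force: [-0.8, 0.4, 0.0]
opening: 0.121
```

```bash
python3 to.py .58 -.13 .20 11
```

```text
clk 3.8 pos [0.5307 0.1909 0.209 ] yaw 9.87 axis [ 3.e-04  3.e-04 -1.e+00] F [-0.8  0.4  0. ] M [ 0.   -0.05 -0.  ] op 0.121
xyz units [-0.0081  0.4058  0.0111] w units [-0.0001 -0.0001 -0.0063]
```

Request:
{"name": "apply_moves", "arguments": {
  "series": [
    {"x": 0,"y": 0.05,"z": 0,"wx": 0,"wy": 0,"wz": 0,"fingers": -1},
    {"x": 0,"y": 0.07,"z": 0,"wx": 0,"wy": 0,"wz": 0,"fingers": -1},
    {"x": 0,"y": 0.07,"z": 0,"wx": 0,"wy": 0,"wz": 0,"fingers": -1},
    {"x": 0,"y": 0.07,"z": 0,"wx": 0,"wy": 0,"wz": 0,"fingers": -1},
    {"x": 0,"y": 0.07,"z": 0,"wx": 0,"wy": 0,"wz": 0,"fingers": -1},
    {"x": 0,"y": 0.05,"z": 0,"wx": 0,"wy": 0,"wz": 0,"fingers": -1},
    {"x": 0,"y": 0.02,"z": 0,"wx": 0,"wy": 0,"wz": 0,"fingers": -1},
    {"x": 0,"y": 0,"z": 0,"wx": 0,"wy": 0,"wz": 0,"fingers": -1}
  ]
}}

```text
clock: 4.8
tool_pos: [0.5888, -0.1302, 0.2054]
eef_rot: [0.995, 0.098, -0.002, -0.002]
contact_force: [-0.4, 0.8, -0.2]
opening: 0.121
```

```bash
python3 to.py .58 -.13 .20 11; python3 look.py iso1
```

```text
clk 4.8 pos [ 0.5888 -0.1302  0.2054] yaw 11.2 axis [-0.0039  0.0032 -1.    ] F [-0.4  0.8 -0.2] M [ 0.07 -0.01 -0.  ] op 0.121
xyz units [-0.0108 -0.0024  0.0068] w units [-0.0012  0.001   0.0011]
4.8 [ 0.58883021 -0.13020454  0.20543612] [-179.77869436    0.1837855    11.20354762]
[111 159  28  28 371] [127.3 171.9] [ 0.4599 -0.1078  0.0942] [[0.4499, -0.118, 0.0918], [0.4651, -0.1019, 0.0956]]
[ 282  232  109  114 5203] [335.2 282.6] [ 0.5909 -0.1222  0.1964] [[0.5765, -0.1438, 0.1129], [0.6322, -0.1093, 0.2337]]
[ 159  246   99   50 2472] [206.6 271.2] [ 0.515  -0.1658  0.0961] [[0.4888, -0.1819, 0.0931], [0.5513, -0.1545, 0.0975]]
[302 387  29  12 261] [315.5 392.3] [ 0.5921 -0.1488  0.2325] [[0.5876, -0.1516, 0.2309], [0.5965, -0.1466, 0.234]]
[323 423  11   8  64] [327.9 427. ] [ 0.625  -0.2708  0.0989] [[0.622, -0.2732, 0.0968], [0.6288, -0.2685, 0.1008]]
```

View pics/iso1.png

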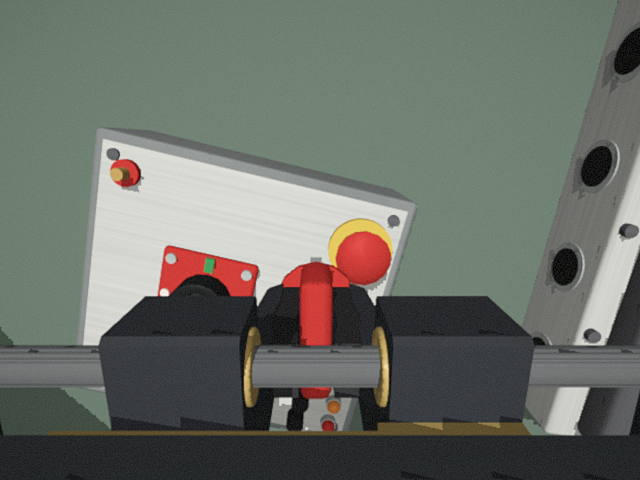

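The plate is at (206,271) with its green bar at (209,265), but the collar is half hidden by the finger carriage, so I'll back off along tool y.

Request:
{"name": "apply_moves", "arguments": {
  "series": [
    {"x": 0,"y": 0.045,"z": 0,"wx": -0.001,"wy": 0.001,"wz": 0,"fingers": -1},
    {"x": 0,"y": 0.045,"z": 0,"wx": 0,"wy": 0,"wz": 0,"fingers": -1},
    {"x": 0,"y": 0,"z": 0,"wx": 0,"wy": 0,"wz": 0,"fingers": -1}
  ]
}}

```text
clock: 5.22
tool_pos: [0.6043, -0.1904, 0.2054]
eef_rot: [0.994, 0.106, 0.0, -0.004]
contact_force: [-0.4, 0.4, -1.1]
opening: 0.126
```

```bash
python3 to.py .52 -.185 .20 11; python3 look.py iso2 >/dev/null
cat > iso.py <<'E'
from h import *
import sys
z=np.load(sys.argv[1]+'.npz');p=z['p'].astype(int);d=z['d'];c=dict(camera_matrix=z['K'],world_from_camera=z['T']);W=pts(c,d)
near=(abs(W[...,0]-.52)<.055)&(abs(W[...,1]+.185)<.055)&(d>0)
g=near&(p[...,1]>p[...,0]+40)&(p[...,1]>p[...,2]+25)&(W[...,2]<.105)
k,l,st,ce=cv2.connectedComponentsWithStats(g.astype(np.uint8))
for i in range(1,k):
    if st[i,4]>15: print('green',st[i],ce[i].round(1),ray(c,*ce[i],.0955).round(4),np.median(W[l==i],0).round(4))
w=near&(p.min(-1)>150)&(W[...,2]<.105)&(W[...,2]>.093)
k,l,st,ce=cv2.connectedComponentsWithStats(w.astype(np.uint8))
for i in range(1,k):
    if st[i,4]>10: print('white',st[i],ce[i].round(1),ray(c,*ce[i],.0955).round(4))
m=near&(abs(W[...,2]-.118)<.003);x=(W[m][:,:2]*1000).astype(np.float32)
print('collar',m.sum(),cv2.minEnclosingCircle(x),np.median(W[m],0))
m=near&(p[...,0]>120)&(p[...,1]<80)&(W[...,2]<.103);x=(W[m][:,:2]*1000).astype(np.float32);print('plate',cv2.minAreaRect(x),np.median(W[m][:,2]))
E
python3 iso.py iso2
```

```text
clk 5.225 pos [ 0.6043 -0.1904  0.2054] yaw 12.16 axis [-6.0e-04  7.1e-03 -1.0e+00] F [-0.4  0.4 -1.1] M [0.02 0.01 0.  ] op 0.126
xyz units [-0.1016 -0.0288  0.0069] w units [-0.0023 -0.0003  0.0064]
green [192 164  11  16 137] [197.1 171.5] [ 0.5193 -0.1609  0.0955] [ 0.5201 -0.1607  0.0983]
green [178 248  10  11  81] [182.8 252.5] [ 0.5172 -0.2169  0.0955] [ 0.518  -0.2159  0.0982]
white [151 158  11  11  95] [155.8 162.8] [ 0.4927 -0.1611  0.0955]
white [231 178  11  11  91] [236.1 183.2] [ 0.5451 -0.163   0.0955]
white [144 197   9  10  59] [147.9 201.2] [ 0.4903 -0.1869  0.0955]
white [226 217  10  10  73] [230.2 221.8] [ 0.5453 -0.1891  0.0955]
white [139 235  11  10  83] [144.2 239.7] [ 0.4906 -0.2135  0.0955]
white [216 254  10  10  79] [220.8 258.4] [ 0.5431 -0.2156  0.0955]
collar 1669 ((518.8724975585938, -187.70889282226562), 19.786909103393555) [ 0.51841318 -0.18706037  0.11618291]
plate ((519.18408203125, -187.25653076171875), (64.8790512084961, 64.54130554199219), 87.71105194091797) 0.09616474828294413
```

View pics/iso2.png

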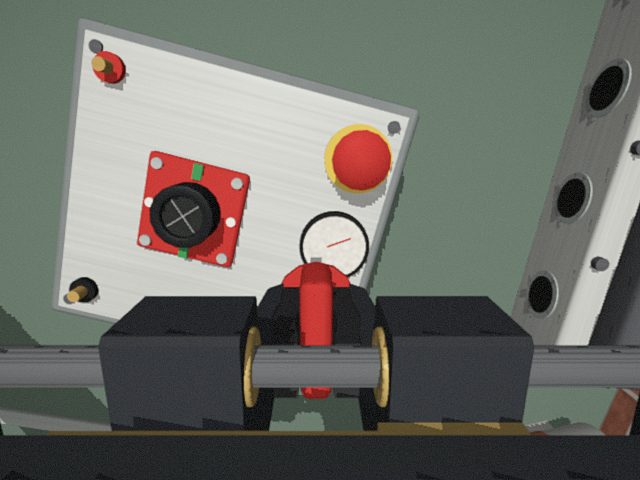

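Clear view: collar centre at (184,215), green bars at (197,171) and (183,252), white dots at (148,201) and (230,222). The isolator is at (0.5185, −0.188) and the box is yawed −2.2°. So the slot lies at tool yaw 13–86°, and ON is at −2.2°.

```bash
python3 to.py .5185 -.188 .20 12
```

```text
clk 5.275 pos [ 0.6044 -0.1874  0.2055] yaw 12.34 axis [-9.0e-04  9.6e-03 -1.0e+00] F [ 0.2  1.3 -0.5] M [ 0.1  -0.06 -0.03] op 0.124
xyz units [-0.105  -0.0222  0.0069] w units [-0.0031 -0.0004  0.0019]
```

Request:
{"name": "apply_moves", "arguments": {
  "series": [
    {"x": -0.05,"y": -0.0132,"z": 0,"wx": -0.0023,"wy": 0,"wz": 0,"fingers": -1},
    {"x": -0.035,"y": -0.0092,"z": 0,"wx": 0,"wy": 0,"wz": 0,"fingers": -1},
    {"x": -0.012,"y": -0.003,"z": 0,"wx": 0,"wy": 0,"wz": 0,"fingers": -1},
    {"x": 0,"y": 0,"z": 0,"wx": 0,"wy": 0,"wz": 0,"fingers": -1}
  ]
}}

```text
clock: 5.78
tool_pos: [0.5239, -0.1716, 0.206]
eef_rot: [0.993, 0.116, 0.002, -0.005]
contact_force: [0.4, 0.1, -0.6]
opening: 0.128
```

```bash
python3 to.py .5185 -.188 .165 11
```

```text
clk 5.775 pos [ 0.5239 -0.1716  0.206 ] yaw 13.3 axis [ 0.0024  0.0094 -1.    ] F [ 0.4  0.1 -0.6] M [-0.02 -0.07  0.05] op 0.128
xyz units [-0.0115  0.0188  0.051 ] w units [-0.0028 -0.0014  0.0128]
```

Request:
{"name": "apply_moves", "arguments": {
  "series": [
    {"x": -0.0115,"y": 0.0188,"z": 0,"wx": -0.0028,"wy": -0.0014,"wz": 0.0128,"fingers": -1},
    {"x": 0,"y": 0,"z": 0,"wx": 0,"wy": 0,"wz": 0,"fingers": -1},
    {"x": 0,"y": 0,"z": 0,"wx": 0,"wy": 0,"wz": 0,"fingers": -1}
  ]
}}

```text
clock: 6.15
tool_pos: [0.5211, -0.1889, 0.2059]
eef_rot: [0.995, 0.095, 0.001, 0.0]
contact_force: [0.1, 0.2, -1.2]
opening: 0.119
```

```bash
python3 to.py .5185 -.188 .165 11
```

```text
clk 6.15 pos [ 0.5211 -0.1889  0.2059] yaw 10.89 axis [ 3.e-03 -5.e-04 -1.e+00] F [ 0.1  0.2 -1.2] M [0.04 0.02 0.  ] op 0.119
xyz units [-0.0031 -0.0018  0.0512] w units [ 0.0003 -0.0009 -0.0006]
```

Request:
{"name": "apply_moves", "arguments": {
  "series": [
    {"x": -0.0031,"y": -0.0018,"z": 0.02,"wx": 0,"wy": -0.0009,"wz": 0,"fingers": -1},
    {"x": 0,"y": 0,"z": 0.022,"wx": 0,"wy": 0,"wz": 0,"fingers": -1},
    {"x": 0,"y": 0,"z": 0,"wx": 0,"wy": 0,"wz": 0,"fingers": -1},
    {"x": 0,"y": 0,"z": 0,"wx": 0,"wy": 0,"wz": 0,"fingers": -1}
  ]
}}

```text
clock: 6.65
tool_pos: [0.5205, -0.1881, 0.1721]
eef_rot: [0.995, 0.095, 0.001, 0.001]
contact_force: [0.2, -0.2, -0.8]
opening: 0.123
```

```bash
python3 to.py .5185 -.188 .15 11
python3 - <<'E'
from h import *
c=camera_model('scene');a,_=snapshot('scene');b,_=snapshot('side')
A=cv2.resize(a[210:330,190:350],(640,480));B=cv2.resize(b[140:250,280:390],(480,480))
cv2.imwrite('pics/ab.png',cv2.cvtColor(cv2.resize(np.hstack([A,B]),(800,343)),cv2.COLOR_RGB2BGR))
E
```

```text
clk 6.65 pos [ 0.5205 -0.1881  0.1721] yaw 10.88 axis [ 3.1e-03 -9.0e-04 -1.0e+00] F [ 0.2 -0.2 -0.8] M [ 0.02 -0.06 -0.02] op 0.123
xyz units [-0.0025 -0.0006  0.0276] w units [ 0.0005 -0.0009 -0.0007]
```

View pics/ab.png

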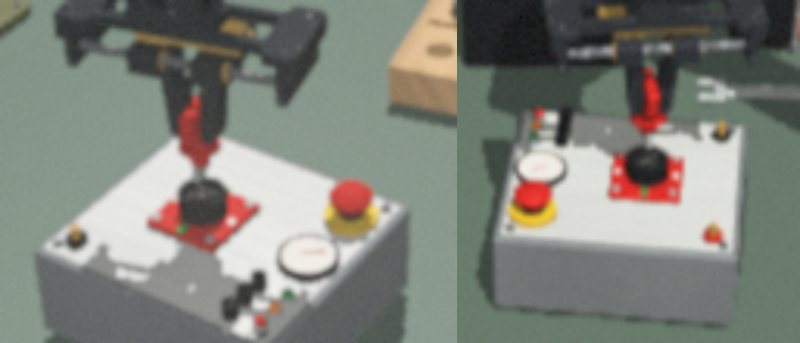

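Both views show the key's blade over the black collar (left at about (200,185), right at about (648,150)). I'll correct the 2 mm in x, lower it into the mouth and check.

Request:
{"name": "apply_moves", "arguments": {
  "series": [
    {"x": -0.003,"y": -0.0006,"z": 0.003,"wx": 0,"wy": -0.001,"wz": 0,"fingers": -1},
    {"x": 0,"y": 0,"z": 0.009,"wx": 0,"wy": 0,"wz": 0,"fingers": -1},
    {"x": 0,"y": 0,"z": 0.008,"wx": 0,"wy": 0,"wz": 0,"fingers": -1},
    {"x": 0,"y": 0,"z": 0,"wx": 0,"wy": 0,"wz": 0,"fingers": -1}
  ]
}}

```text
clock: 7.25
tool_pos: [0.5181, -0.1884, 0.1558]
eef_rot: [0.996, 0.095, 0.0, 0.001]
contact_force: [-0.5, -0.2, -0.8]
opening: 0.124
```

```bash
python3 to.py .5185 -.188 .142 11
```

```text
clk 7.25 pos [ 0.5181 -0.1884  0.1558] yaw 10.86 axis [ 0.0011 -0.0021 -1.    ] F [-0.5 -0.2 -0.8] M [ 0.03 -0.01  0.01] op 0.124
xyz units [ 0.0005 -0.0004  0.0173] w units [ 0.0007 -0.0002 -0.0008]
```

Request:
{"name": "apply_moves", "arguments": {
  "series": [
    {"x": 0,"y": 0,"z": 0.006,"wx": 0,"wy": 0,"wz": 0,"fingers": -1},
    {"x": 0,"y": 0,"z": 0.006,"wx": 0.0007,"wy": 0,"wz": 0,"fingers": -1},
    {"x": 0,"y": 0,"z": 0.002,"wx": 0,"wy": 0,"wz": 0,"fingers": -1},
    {"x": 0,"y": 0,"z": 0.001,"wx": 0,"wy": 0,"wz": 0,"fingers": -1}
  ]
}}

```text
clock: 7.75
tool_pos: [0.5183, -0.1884, 0.1429]
eef_rot: [0.996, 0.095, 0.0, -0.0]
contact_force: [0.3, -0.2, -0.0]
opening: 0.124
```

```bash
python3 to.py .5185 -.188 .142 11
```

```text
clk 7.75 pos [ 0.5183 -0.1884  0.1429] yaw 10.86 axis [ 8.e-04  3.e-04 -1.e+00] F [ 0.3 -0.2 -0. ] M [-0.04 -0.07  0.02] op 0.124
xyz units [ 0.0003 -0.0004  0.0012] w units [-0.     -0.0003 -0.0008]
```

Inside the bore with no contact. Now feeling for the drive face in small steps.

Request:
{"name": "apply_moves", "arguments": {
  "series": [
    {"x": 0,"y": 0,"z": 0.0015,"wx": 0,"wy": 0,"wz": 0,"fingers": -1},
    {"x": 0,"y": 0,"z": 0.0015,"wx": 0,"wy": 0,"wz": 0,"fingers": -1}
  ]
}}

```text
clock: 8.0
tool_pos: [0.5184, -0.1884, 0.1406]
eef_rot: [0.996, 0.095, 0.001, -0.0]
contact_force: [1.1, -1.0, 0.3]
opening: 0.123
```

Request:
{"name": "apply_moves", "arguments": {
  "series": [
    {"x": 0,"y": 0,"z": 0.0015,"wx": 0,"wy": 0,"wz": 0,"fingers": -1},
    {"x": 0,"y": 0,"z": 0.0015,"wx": 0,"wy": 0,"wz": 0,"fingers": -1}
  ]
}}

```text
clock: 8.25
tool_pos: [0.5186, -0.1884, 0.1381]
eef_rot: [0.996, 0.095, 0.001, 0.0]
contact_force: [0.6, -0.3, -0.9]
opening: 0.124
```

Request:
{"name": "apply_moves", "arguments": {
  "series": [
    {"x": 0,"y": 0,"z": 0.0012,"wx": 0,"wy": 0,"wz": 0,"fingers": -1},
    {"x": 0,"y": 0,"z": 0.0012,"wx": 0,"wy": 0,"wz": 0,"fingers": -1}
  ]
}}

```text
clock: 8.5
tool_pos: [0.5188, -0.1885, 0.1377]
eef_rot: [0.996, 0.095, 0.001, 0.0]
contact_force: [-2.7, 0.6, 10.8]
opening: 0.123
```

Contact with the face at z = 0.1377 (about 10 N for 1 mm). I'll sweep counter-clockwise with about 5 N of pressure.

Request:
{"name": "apply_moves", "arguments": {
  "series": [
    {"x": 0,"y": 0,"z": 0.0005,"wx": 0,"wy": 0,"wz": -0.018,"fingers": -1},
    {"x": 0,"y": 0,"z": 0.0006,"wx": 0,"wy": 0,"wz": -0.018,"fingers": -1},
    {"x": 0,"y": 0,"z": 0.0006,"wx": 0,"wy": 0,"wz": -0.018,"fingers": -1},
    {"x": 0,"y": 0,"z": 0.0006,"wx": 0,"wy": 0,"wz": -0.018,"fingers": -1}
  ]
}}

```text
clock: 9.0
tool_pos: [0.5188, -0.1887, 0.1378]
eef_rot: [0.978, 0.21, 0.001, 0.001]
contact_force: [-0.2, 0.9, 5.0]
opening: 0.127
```

```bash
python3 to.py .5185 -.188 .137 25
```

```text
clk 9.0 pos [ 0.5188 -0.1887  0.1378] yaw 24.19 axis [ 0.003  -0.0024 -1.    ] F [-0.2  0.9  5. ] M [ 0.04  0.33 -0.01] op 0.127
xyz units [ 0.0001 -0.001   0.0009] w units [ 0.0011 -0.0005 -0.0045]
```

Request:
{"name": "apply_moves", "arguments": {
  "series": [
    {"x": 0,"y": -0.0005,"z": 0.0006,"wx": 0.001,"wy": 0,"wz": -0.018,"fingers": -1},
    {"x": 0,"y": 0,"z": 0.0006,"wx": 0,"wy": 0,"wz": -0.018,"fingers": -1},
    {"x": 0,"y": 0,"z": 0.0006,"wx": 0,"wy": 0,"wz": -0.018,"fingers": -1},
    {"x": 0,"y": 0,"z": 0.0006,"wx": 0,"wy": 0,"wz": -0.018,"fingers": -1}
  ]
}}

```text
clock: 9.5
tool_pos: [0.519, -0.1887, 0.1376]
eef_rot: [0.947, 0.322, 0.001, 0.001]
contact_force: [-1.0, 0.8, 2.1]
opening: 0.128
```

```bash
python3 to.py .5185 -.188 .137 38
```

```text
clk 9.5 pos [ 0.519  -0.1887  0.1376] yaw 37.56 axis [ 3.2e-03 -9.0e-04 -1.0e+00] F [-1.   0.8  2.1] M [ 0.27 -0.05  0.02] op 0.128
xyz units [-0.     -0.001   0.0007] w units [ 0.0008 -0.0006 -0.0024]
```

Request:
{"name": "apply_moves", "arguments": {
  "series": [
    {"x": 0,"y": -0.0006,"z": 0.0007,"wx": 0.0008,"wy": -0.0005,"wz": -0.018,"fingers": -1},
    {"x": 0,"y": 0,"z": 0.0007,"wx": 0,"wy": 0,"wz": -0.018,"fingers": -1},
    {"x": 0,"y": 0,"z": 0.0007,"wx": 0,"wy": 0,"wz": -0.018,"fingers": -1},
    {"x": 0,"y": 0,"z": 0.0007,"wx": 0,"wy": 0,"wz": -0.018,"fingers": -1}
  ]
}}

```text
clock: 10.0
tool_pos: [0.5199, -0.1887, 0.1377]
eef_rot: [0.903, 0.43, 0.001, 0.002]
contact_force: [-2.4, 0.5, 6.8]
opening: 0.122
```

```bash
python3 to.py .5185 -.188 .137 51
```

```text
clk 10.0 pos [ 0.5199 -0.1887  0.1377] yaw 50.91 axis [ 0.0035 -0.0018 -1.    ] F [-2.4  0.5  6.8] M [0.2  0.36 0.02] op 0.122
xyz units [-0.0004 -0.002   0.0008] w units [ 0.0012 -0.0003 -0.0005]
```

Request:
{"name": "apply_moves", "arguments": {
  "series": [
    {"x": -0.0004,"y": -0.0015,"z": 0.0006,"wx": 0.0012,"wy": -0.0003,"wz": -0.018,"fingers": -1},
    {"x": 0,"y": -0.0005,"z": 0.0006,"wx": 0,"wy": 0,"wz": -0.018,"fingers": -1},
    {"x": 0,"y": -0.0003,"z": 0.0006,"wx": 0,"wy": 0,"wz": -0.018,"fingers": -1},
    {"x": 0,"y": 0,"z": 0.0006,"wx": 0,"wy": 0,"wz": -0.018,"fingers": -1}
  ]
}}

```text
clock: 10.5
tool_pos: [0.5198, -0.1886, 0.1379]
eef_rot: [0.847, 0.532, 0.001, 0.002]
contact_force: [-2.4, 0.2, 5.5]
opening: 0.121
```

```bash
python3 to.py .5185 -.188 .137 64
```

```text
clk 10.5 pos [ 0.5198 -0.1886  0.1379] yaw 64.24 axis [ 0.0038 -0.0025 -1.    ] F [-2.4  0.2  5.5] M [ 0.14  0.34 -0.01] op 0.121
xyz units [ 0.     -0.0018  0.0011] w units [0.0014 0.0002 0.0013]
```

Request:
{"name": "apply_moves", "arguments": {
  "series": [
    {"x": 0,"y": -0.003,"z": 0.0006,"wx": 0.0014,"wy": 0,"wz": -0.018,"fingers": -1},
    {"x": 0,"y": -0.002,"z": 0.0006,"wx": 0,"wy": 0,"wz": -0.018,"fingers": -1},
    {"x": 0,"y": 0,"z": 0.0006,"wx": 0,"wy": 0,"wz": -0.018,"fingers": -1},
    {"x": 0,"y": 0,"z": 0.0006,"wx": 0,"wy": 0,"wz": -0.018,"fingers": -1}
  ]
}}

```text
clock: 11.0
tool_pos: [0.5185, -0.1878, 0.1379]
eef_rot: [0.779, 0.626, 0.001, 0.003]
contact_force: [0.7, -0.3, 2.2]
opening: 0.125
```

```bash
python3 to.py .5185 -.188 .137 77
```

```text
clk 11.0 pos [ 0.5185 -0.1878  0.1379] yaw 77.58 axis [ 0.0055 -0.0026 -1.    ] F [ 0.7 -0.3  2.2] M [0.15 0.05 0.01] op 0.125
xyz units [-0.0003  0.      0.0012] w units [0.0019 0.0004 0.0032]
```

Request:
{"name": "apply_moves", "arguments": {
  "series": [
    {"x": 0,"y": 0,"z": 0.0007,"wx": 0.0019,"wy": 0,"wz": -0.018,"fingers": -1},
    {"x": 0,"y": 0,"z": 0.0007,"wx": 0,"wy": 0,"wz": -0.018,"fingers": -1},
    {"x": 0,"y": 0,"z": 0.0007,"wx": 0,"wy": 0,"wz": -0.01,"fingers": -1},
    {"x": 0,"y": 0,"z": 0.0007,"wx": 0,"wy": 0,"wz": 0,"fingers": -1}
  ]
}}

```text
clock: 11.5
tool_pos: [0.5196, -0.1881, 0.1379]
eef_rot: [0.731, 0.683, -0.0, 0.002]
contact_force: [-0.7, -0.9, 7.1]
opening: 0.12
```

```bash
python3 to.py .5185 -.188 .137 77
```

```text
clk 11.5 pos [ 0.5196 -0.1881  0.1379] yaw 86.08 axis [ 0.0024 -0.0032 -1.    ] F [-0.7 -0.9  7.1] M [ 0.2   0.36 -0.08] op 0.12
xyz units [ 0.     -0.0014  0.0011] w units [0.0009 0.0009 0.0505]
```

The full sweep gave no drop, so the centring must be over 0.75 mm out. I'll lift slightly and find the bore centre by touching its walls, with the blade currently along world x.

Request:
{"name": "apply_moves", "arguments": {
  "series": [
    {"x": 0,"y": 0,"z": -0.004,"wx": 0.001,"wy": 0.001,"wz": 0,"fingers": -1},
    {"x": 0,"y": 0,"z": 0,"wx": 0,"wy": 0,"wz": 0,"fingers": -1}
  ]
}}

```text
clock: 11.75
tool_pos: [0.5195, -0.1883, 0.1411]
eef_rot: [0.731, 0.682, -0.0, -0.0]
contact_force: [0.0, -0.8, -0.6]
opening: 0.123
```

```bash
python3 to.py .5185 -.188 .140 86
```

```text
clk 11.75 pos [ 0.5195 -0.1883  0.1411] yaw 86.06 axis [-9.e-04  3.e-04 -1.e+00] F [ 0.  -0.8 -0.6] M [ 0.09 -0.08 -0.04] op 0.123
xyz units [ 0.0003 -0.0012  0.0014] w units [-0.0003 -0.0001  0.0003]
```

Request:
{"name": "apply_moves", "arguments": {
  "series": [
    {"x": 0,"y": -0.001,"z": 0,"wx": 0,"wy": 0,"wz": 0,"fingers": -1},
    {"x": 0,"y": -0.001,"z": 0,"wx": 0,"wy": 0,"wz": 0,"fingers": -1}
  ]
}}

```text
clock: 12.0
tool_pos: [0.5176, -0.1883, 0.1407]
eef_rot: [0.731, 0.682, -0.0, -0.001]
contact_force: [0.2, 1.2, -0.8]
opening: 0.123
```

Request:
{"name": "apply_moves", "arguments": {
  "series": [
    {"x": 0,"y": -0.001,"z": 0,"wx": 0,"wy": 0,"wz": 0,"fingers": -1},
    {"x": 0,"y": -0.001,"z": 0,"wx": 0,"wy": 0,"wz": 0,"fingers": -1}
  ]
}}

```text
clock: 12.25
tool_pos: [0.5163, -0.1882, 0.1407]
eef_rot: [0.731, 0.682, 0.0, -0.0]
contact_force: [1.5, -1.3, -1.7]
opening: 0.125
```

Request:
{"name": "apply_moves", "arguments": {
  "series": [
    {"x": 0,"y": -0.001,"z": 0,"wx": 0,"wy": 0,"wz": 0,"fingers": -1}
  ]
}}

```text
clock: 12.38
tool_pos: [0.5163, -0.1882, 0.1408]
eef_rot: [0.731, 0.682, 0.001, 0.0]
contact_force: [2.3, -0.9, -0.9]
opening: 0.121
```

Request:
{"name": "apply_moves", "arguments": {
  "series": [
    {"x": 0,"y": -0.001,"z": 0,"wx": 0,"wy": 0,"wz": 0,"fingers": -1}
  ]
}}

```text
clock: 12.5
tool_pos: [0.5162, -0.1881, 0.1409]
eef_rot: [0.731, 0.682, 0.001, 0.001]
contact_force: [2.7, 0.4, -2.4]
opening: 0.124
```

Request:
{"name": "apply_moves", "arguments": {
  "series": [
    {"x": 0,"y": 0.002,"z": 0,"wx": 0,"wy": 0,"wz": 0,"fingers": -1},
    {"x": 0,"y": 0.002,"z": 0,"wx": 0,"wy": 0,"wz": 0,"fingers": -1}
  ]
}}

```text
clock: 12.75
tool_pos: [0.5182, -0.1883, 0.1407]
eef_rot: [0.731, 0.682, 0.0, -0.0]
contact_force: [0.1, 0.5, -0.3]
opening: 0.123
```

Request:
{"name": "apply_moves", "arguments": {
  "series": [
    {"x": 0,"y": 0.001,"z": 0,"wx": 0,"wy": 0,"wz": 0,"fingers": -1}
  ]
}}

```text
clock: 12.88
tool_pos: [0.5187, -0.1883, 0.1406]
eef_rot: [0.731, 0.682, -0.0, -0.0]
contact_force: [-0.9, 0.5, -0.2]
opening: 0.121
```

Request:
{"name": "apply_moves", "arguments": {
  "series": [
    {"x": 0,"y": 0.001,"z": 0,"wx": 0,"wy": 0,"wz": 0,"fingers": -1}
  ]
}}

```text
clock: 13.0
tool_pos: [0.5193, -0.1883, 0.1405]
eef_rot: [0.731, 0.682, -0.0, -0.001]
contact_force: [0.1, 0.4, -0.3]
opening: 0.12
```

Wall on the −x side at x = 0.5163. Now the +x side.

Request:
{"name": "apply_moves", "arguments": {
  "series": [
    {"x": 0,"y": 0.001,"z": 0,"wx": 0,"wy": 0,"wz": 0,"fingers": -1}
  ]
}}

```text
clock: 13.12
tool_pos: [0.52, -0.1884, 0.1405]
eef_rot: [0.731, 0.682, -0.0, -0.001]
contact_force: [-0.1, -0.5, -0.7]
opening: 0.122
```

Request:
{"name": "apply_moves", "arguments": {
  "series": [
    {"x": 0,"y": 0.001,"z": 0,"wx": 0,"wy": 0,"wz": 0,"fingers": -1}
  ]
}}

```text
clock: 13.25
tool_pos: [0.5206, -0.1884, 0.1405]
eef_rot: [0.731, 0.682, -0.001, -0.001]
contact_force: [-1.0, -0.1, 0.3]
opening: 0.125
```

Request:
{"name": "apply_moves", "arguments": {
  "series": [
    {"x": 0,"y": 0.001,"z": 0,"wx": 0,"wy": 0,"wz": 0,"fingers": -1}
  ]
}}

```text
clock: 13.38
tool_pos: [0.5207, -0.1885, 0.1404]
eef_rot: [0.731, 0.682, -0.001, -0.001]
contact_force: [-2.2, 0.4, 0.4]
opening: 0.123
```

Request:
{"name": "apply_moves", "arguments": {
  "series": [
    {"x": 0,"y": 0.001,"z": 0,"wx": 0,"wy": 0,"wz": 0,"fingers": -1}
  ]
}}

```text
clock: 13.5
tool_pos: [0.5208, -0.1886, 0.1403]
eef_rot: [0.731, 0.682, -0.002, -0.002]
contact_force: [-2.4, -0.2, 0.6]
opening: 0.122
```

The centre in x is 0.5185. I'll rotate back clockwise (lifted, quickly) and find the centre in y.

Request:
{"name": "apply_moves", "arguments": {
  "series": [
    {"x": 0,"y": -0.003,"z": 0,"wx": 0,"wy": 0,"wz": 0,"fingers": -1},
    {"x": 0,"y": 0,"z": 0,"wx": 0,"wy": 0,"wz": 0.05,"fingers": -1},
    {"x": 0,"y": 0,"z": 0,"wx": 0,"wy": 0,"wz": 0.055,"fingers": -1},
    {"x": 0,"y": 0,"z": 0,"wx": 0,"wy": 0,"wz": 0.055,"fingers": -1},
    {"x": 0,"y": 0,"z": 0,"wx": 0,"wy": 0,"wz": 0.055,"fingers": -1},
    {"x": 0,"y": 0,"z": 0,"wx": 0,"wy": 0,"wz": 0,"fingers": -1}
  ]
}}

```text
clock: 14.25
tool_pos: [0.5205, -0.188, 0.1406]
eef_rot: [0.92, 0.393, 0.001, -0.001]
contact_force: [-0.1, 0.0, 0.4]
opening: 0.122
```

```bash
python3 to.py .5185 -.188 .140 11
```

```text
clk 14.25 pos [ 0.5205 -0.188   0.1406] yaw 46.24 axis [ 5.0e-04  1.4e-03 -1.0e+00] F [-0.1  0.   0.4] M [ 0.11  0.2  -0.04] op 0.122
xyz units [-0.0017 -0.0018  0.0008] w units [-0.0003 -0.0004  0.1958]
```

Request:
{"name": "apply_moves", "arguments": {
  "series": [
    {"x": -0.0017,"y": -0.0018,"z": 0,"wx": 0,"wy": 0,"wz": 0.05,"fingers": -1},
    {"x": 0,"y": 0,"z": 0,"wx": 0,"wy": 0,"wz": 0.055,"fingers": -1},
    {"x": 0,"y": 0,"z": 0,"wx": 0,"wy": 0,"wz": 0.055,"fingers": -1},
    {"x": 0,"y": 0,"z": 0,"wx": 0,"wy": 0,"wz": 0.03,"fingers": -1},
    {"x": 0,"y": 0,"z": 0,"wx": 0,"wy": 0,"wz": 0,"fingers": -1}
  ]
}}

```text
clock: 14.88
tool_pos: [0.5201, -0.188, 0.1407]
eef_rot: [0.994, 0.105, 0.002, -0.001]
contact_force: [-0.4, 0.6, -0.4]
opening: 0.125
```

```bash
python3 to.py .5185 -.188 .140 11
```

```text
clk 14.875 pos [ 0.5201 -0.188   0.1407] yaw 12.06 axis [ 0.0044  0.0019 -1.    ] F [-0.4  0.6 -0.4] M [-0.01  0.02  0.01] op 0.125
xyz units [-0.0019 -0.0004  0.0009] w units [-0.0003 -0.0015  0.0059]
```

Request:
{"name": "apply_moves", "arguments": {
  "series": [
    {"x": -0.0022,"y": 0.001,"z": 0,"wx": 0,"wy": -0.0015,"wz": 0,"fingers": -1},
    {"x": 0,"y": 0.0012,"z": 0,"wx": 0,"wy": 0,"wz": 0,"fingers": -1}
  ]
}}

```text
clock: 15.12
tool_pos: [0.5186, -0.1893, 0.1407]
eef_rot: [0.994, 0.108, -0.0, -0.001]
contact_force: [-2.0, 1.4, 2.1]
opening: 0.125
```

Request:
{"name": "apply_moves", "arguments": {
  "series": [
    {"x": 0,"y": 0.0012,"z": 0,"wx": 0,"wy": 0,"wz": 0,"fingers": -1}
  ]
}}

```text
clock: 15.25
tool_pos: [0.5186, -0.1894, 0.1407]
eef_rot: [0.994, 0.109, -0.0, -0.002]
contact_force: [-1.2, 3.0, 2.3]
opening: 0.124
```

Request:
{"name": "apply_moves", "arguments": {
  "series": [
    {"x": 0,"y": 0.0012,"z": 0,"wx": 0,"wy": 0,"wz": 0,"fingers": -1}
  ]
}}

```text
clock: 15.38
tool_pos: [0.5186, -0.1895, 0.1407]
eef_rot: [0.994, 0.109, -0.001, -0.003]
contact_force: [-1.5, 3.2, 2.5]
opening: 0.121
```

Request:
{"name": "apply_moves", "arguments": {
  "series": [
    {"x": 0,"y": -0.002,"z": 0,"wx": 0,"wy": 0,"wz": 0,"fingers": -1},
    {"x": 0,"y": -0.002,"z": 0,"wx": 0,"wy": 0,"wz": 0,"fingers": -1}
  ]
}}

```text
clock: 15.62
tool_pos: [0.5182, -0.1879, 0.1407]
eef_rot: [0.994, 0.109, -0.0, -0.001]
contact_force: [-0.3, 0.2, 0.3]
opening: 0.125
```

Request:
{"name": "apply_moves", "arguments": {
  "series": [
    {"x": 0,"y": -0.0012,"z": 0,"wx": 0,"wy": 0,"wz": 0,"fingers": -1}
  ]
}}

```text
clock: 15.75
tool_pos: [0.5181, -0.1876, 0.1406]
eef_rot: [0.994, 0.109, -0.0, -0.001]
contact_force: [-0.5, -0.4, -0.1]
opening: 0.12
```

Request:
{"name": "apply_moves", "arguments": {
  "series": [
    {"x": 0,"y": -0.0012,"z": 0,"wx": 0,"wy": 0,"wz": 0,"fingers": -1}
  ]
}}

```text
clock: 15.88
tool_pos: [0.5179, -0.187, 0.1407]
eef_rot: [0.994, 0.108, -0.0, -0.001]
contact_force: [-0.3, -0.4, -1.1]
opening: 0.12
```

Request:
{"name": "apply_moves", "arguments": {
  "series": [
    {"x": 0,"y": -0.0012,"z": 0,"wx": 0,"wy": 0,"wz": 0,"fingers": -1}
  ]
}}

```text
clock: 16.0
tool_pos: [0.5177, -0.1861, 0.1407]
eef_rot: [0.994, 0.108, -0.0, -0.001]
contact_force: [0.2, -0.2, 0.3]
opening: 0.123
```

Request:
{"name": "apply_moves", "arguments": {
  "series": [
    {"x": 0,"y": -0.0012,"z": 0,"wx": 0,"wy": 0,"wz": 0,"fingers": -1}
  ]
}}

```text
clock: 16.12
tool_pos: [0.5175, -0.1852, 0.1406]
eef_rot: [0.994, 0.108, -0.0, -0.001]
contact_force: [0.4, -0.2, -0.2]
opening: 0.122
```

Request:
{"name": "apply_moves", "arguments": {
  "series": [
    {"x": 0,"y": -0.0012,"z": 0,"wx": 0,"wy": 0,"wz": 0,"fingers": -1}
  ]
}}

```text
clock: 16.25
tool_pos: [0.5175, -0.185, 0.1407]
eef_rot: [0.994, 0.108, 0.0, -0.0]
contact_force: [1.2, -3.2, -0.3]
opening: 0.126
```

Request:
{"name": "apply_moves", "arguments": {
  "series": [
    {"x": 0,"y": -0.0012,"z": 0,"wx": 0,"wy": 0,"wz": 0,"fingers": -1}
  ]
}}

```text
clock: 16.38
tool_pos: [0.5174, -0.185, 0.1408]
eef_rot: [0.994, 0.108, 0.0, 0.001]
contact_force: [1.3, -3.1, -2.4]
opening: 0.118
```

```bash
python3 to.py .5185 -.187 .140 12
```

```text
clk 16.375 pos [ 0.5174 -0.185   0.1408] yaw 12.38 axis [ 8.0e-04 -1.1e-03 -1.0e+00] F [ 1.3 -3.1 -2.4] M [-0.69 -0.22 -0.02] op 0.118
xyz units [0.0008 0.0028 0.0009] w units [ 0.0004 -0.0002  0.0021]
```

The centre in y is −0.1872, 0.8 mm off what I used. I'll recentre and sweep again, holding the centre more tightly.

Request:
{"name": "apply_moves", "arguments": {
  "series": [
    {"x": 0.0008,"y": 0.0028,"z": 0.001,"wx": 0,"wy": 0,"wz": 0,"fingers": -1},
    {"x": 0,"y": 0,"z": 0.002,"wx": 0,"wy": 0,"wz": 0,"fingers": -1},
    {"x": 0,"y": 0,"z": 0.001,"wx": 0,"wy": 0,"wz": 0,"fingers": -1},
    {"x": 0,"y": 0,"z": 0.0006,"wx": 0,"wy": 0,"wz": 0,"fingers": -1}
  ]
}}

```text
clock: 16.88
tool_pos: [0.5186, -0.1861, 0.1378]
eef_rot: [0.994, 0.108, 0.0, 0.0]
contact_force: [-1.5, 0.2, 6.3]
opening: 0.122
```

```bash
python3 to.py .5185 -.1872 .137 12
```

```text
clk 16.875 pos [ 0.5186 -0.1861  0.1378] yaw 12.42 axis [ 7.e-04 -2.e-04 -1.e+00] F [-1.5  0.2  6.3] M [-0.12  0.32 -0.02] op 0.122
xyz units [-0.0004  0.0013  0.001 ] w units [ 0.0001 -0.0002  0.0023]
```

Request:
{"name": "apply_moves", "arguments": {
  "series": [
    {"x": -0.0004,"y": 0.0013,"z": 0.0006,"wx": 0,"wy": 0,"wz": -0.017,"fingers": -1},
    {"x": 0,"y": 0.0005,"z": 0.0006,"wx": 0,"wy": 0,"wz": -0.017,"fingers": -1},
    {"x": 0,"y": 0,"z": 0.0006,"wx": 0,"wy": 0,"wz": -0.017,"fingers": -1}
  ]
}}

```text
clock: 17.25
tool_pos: [0.5193, -0.1864, 0.1378]
eef_rot: [0.982, 0.19, 0.001, 0.0]
contact_force: [-0.1, -0.4, 3.6]
opening: 0.12
```

```bash
python3 to.py .5185 -.1872 .137 22
```

```text
clk 17.25 pos [ 0.5193 -0.1864  0.1378] yaw 21.92 axis [ 2.4e-03  2.0e-04 -1.0e+00] F [-0.1 -0.4  3.6] M [-0.09  0.09 -0.  ] op 0.12
xyz units [-0.0013  0.0005  0.001 ] w units [ 0.0002 -0.0007 -0.0004]
```

Request:
{"name": "apply_moves", "arguments": {
  "series": [
    {"x": -0.0014,"y": 0.0006,"z": 0.0006,"wx": 0,"wy": -0.0007,"wz": -0.017,"fingers": -1},
    {"x": -0.0005,"y": 0.0003,"z": 0.0006,"wx": 0,"wy": -0.0002,"wz": -0.017,"fingers": -1},
    {"x": -0.0004,"y": 0,"z": 0.0006,"wx": 0,"wy": -0.0002,"wz": -0.017,"fingers": -1}
  ]
}}

```text
clock: 17.62
tool_pos: [0.5198, -0.1865, 0.1376]
eef_rot: [0.963, 0.271, 0.002, 0.001]
contact_force: [-0.4, 0.3, 3.9]
opening: 0.121
```

```bash
python3 to.py .5185 -.1872 .137 32
```

```text
clk 17.625 pos [ 0.5198 -0.1865  0.1376] yaw 31.48 axis [ 3.5e-03 -3.0e-04 -1.0e+00] F [-0.4  0.3  3.9] M [-0.02  0.02  0.03] op 0.121
xyz units [-0.0018 -0.0001  0.0008] w units [ 0.0007 -0.0009 -0.0029]
```

Request:
{"name": "apply_moves", "arguments": {
  "series": [
    {"x": -0.0022,"y": -0.0003,"z": 0.0003,"wx": 0.0007,"wy": -0.001,"wz": 0,"fingers": -1},
    {"x": -0.0009,"y": -0.0005,"z": 0.0006,"wx": 0.0002,"wy": -0.0003,"wz": -0.017,"fingers": -1},
    {"x": -0.0009,"y": -0.0005,"z": 0.0006,"wx": 0.0002,"wy": -0.0003,"wz": -0.017,"fingers": -1},
    {"x": -0.0008,"y": -0.0006,"z": 0.0006,"wx": 0.0002,"wy": -0.0003,"wz": -0.017,"fingers": -1},
    {"x": -0.0006,"y": -0.0006,"z": 0.0006,"wx": 0,"wy": 0,"wz": -0.017,"fingers": -1}
  ]
}}

```text
clock: 18.25
tool_pos: [0.5178, -0.1859, 0.1361]
eef_rot: [0.926, 0.378, 0.001, -0.0]
contact_force: [-0.1, -1.9, 3.8]
opening: 0.123
```

```bash
python3 to.py .5185 -.1872 .137 46
```

```text
clk 18.25 pos [ 0.5178 -0.1859  0.1361] yaw 44.38 axis [ 0.0019  0.0013 -1.    ] F [-0.1 -1.9  3.8] M [-0.12 -0.1  -0.13] op 0.123
xyz units [-0.0005  0.0018 -0.0011] w units [ 0.0001 -0.0007 -0.009 ]
```

It dropped 1.6 mm at yaw 44°, so the slot is found. I'll ease back a little and press gently.

Request:
{"name": "apply_moves", "arguments": {
  "series": [
    {"x": 0,"y": 0,"z": 0.0008,"wx": 0,"wy": 0,"wz": 0.006,"fingers": -1},
    {"x": 0,"y": 0,"z": 0.001,"wx": 0,"wy": 0,"wz": 0,"fingers": -1},
    {"x": 0,"y": 0,"z": 0.001,"wx": 0,"wy": 0,"wz": 0,"fingers": -1}
  ]
}}

```text
clock: 18.62
tool_pos: [0.518, -0.186, 0.1344]
eef_rot: [0.93, 0.368, 0.001, -0.0]
contact_force: [0.9, -0.2, 6.1]
opening: 0.12
```

```bash
python3 to.py .5185 -.1872 .131 43
```

```text
clk 18.625 pos [ 0.518  -0.186   0.1344] yaw 43.17 axis [ 0.0025  0.0011 -1.    ] F [ 0.9 -0.2  6.1] M [-0.02  0.09 -0.07] op 0.12
xyz units [-0.0005  0.0015  0.0042] w units [ 0.0003 -0.0008  0.0009]
```

Still going down (0.1344). I'll keep pressing lightly, towards 0.130.

Request:
{"name": "apply_moves", "arguments": {
  "series": [
    {"x": 0,"y": 0,"z": 0.0012,"wx": 0,"wy": -0.0005,"wz": 0.003,"fingers": -1},
    {"x": 0,"y": 0,"z": 0.0012,"wx": 0,"wy": 0,"wz": 0,"fingers": -1},
    {"x": 0,"y": 0,"z": 0.0012,"wx": 0,"wy": 0,"wz": 0,"fingers": -1}
  ]
}}

```text
clock: 19.0
tool_pos: [0.5181, -0.186, 0.1318]
eef_rot: [0.932, 0.363, 0.001, 0.001]
contact_force: [-0.1, 0.7, 5.6]
opening: 0.126
```

```bash
python3 to.py .5185 -.1872 .130 43
```

```text
clk 19.0 pos [ 0.5181 -0.186   0.1318] yaw 42.57 axis [ 1.6e-03 -6.0e-04 -1.0e+00] F [-0.1  0.7  5.6] M [ 0.04  0.04 -0.11] op 0.126
xyz units [-0.0006  0.0015  0.0023] w units [ 0.0005 -0.0002 -0.0024]
```

Request:
{"name": "apply_moves", "arguments": {
  "series": [
    {"x": 0,"y": 0,"z": 0.0012,"wx": 0,"wy": 0,"wz": 0.003,"fingers": -1},
    {"x": 0,"y": 0,"z": 0.0012,"wx": 0,"wy": 0,"wz": 0,"fingers": -1},
    {"x": 0,"y": 0,"z": 0.0012,"wx": 0,"wy": 0,"wz": 0,"fingers": -1}
  ]
}}

```text
clock: 19.38
tool_pos: [0.5181, -0.1861, 0.1297]
eef_rot: [0.934, 0.359, 0.001, 0.001]
contact_force: [-3.7, -0.3, 18.3]
opening: 0.117
```

Request:
{"name": "apply_moves", "arguments": {
  "series": [
    {"x": 0,"y": 0,"z": 0.0012,"wx": 0,"wy": 0,"wz": 0.002,"fingers": -1},
    {"x": 0,"y": 0,"z": 0.0012,"wx": 0,"wy": 0,"wz": 0,"fingers": -1}
  ]
}}

```text
clock: 19.62
tool_pos: [0.5181, -0.186, 0.1297]
eef_rot: [0.935, 0.356, 0.001, 0.002]
contact_force: [-2.2, 0.0, 12.5]
opening: 0.124
```

```bash
python3 to.py .5185 -.1872 .130 43
```

```text
clk 19.625 pos [ 0.5181 -0.186   0.1297] yaw 41.7 axis [ 0.0023 -0.0029 -1.    ] F [-2.2  0.  12.5] M [0.15 0.46 0.02] op 0.124
xyz units [-0.0006  0.0014 -0.0004] w units [ 0.0012  0.0001 -0.0072]
```

Seated with the flange on the collar at 0.1297 (0.130 expected). Now I'll turn clockwise gently toward yaw −2.2°, checking the torque.

Request:
{"name": "apply_moves", "arguments": {
  "series": [
    {"x": 0,"y": 0.001,"z": 0.0002,"wx": 0.001,"wy": 0,"wz": 0.01,"fingers": -1},
    {"x": 0,"y": 0,"z": 0.0003,"wx": 0,"wy": 0,"wz": 0.02,"fingers": -1},
    {"x": 0,"y": 0,"z": 0.0003,"wx": 0,"wy": 0,"wz": 0.02,"fingers": -1},
    {"x": 0,"y": 0,"z": 0.0003,"wx": 0,"wy": 0,"wz": 0.02,"fingers": -1}
  ]
}}

```text
clock: 20.12
tool_pos: [0.5185, -0.1862, 0.1297]
eef_rot: [0.968, 0.249, 0.0, 0.0]
contact_force: [-0.9, 0.7, 7.3]
opening: 0.127
```

```bash
python3 to.py .5185 -.1872 .130 -2.2
```

```text
clk 20.125 pos [ 0.5185 -0.1862  0.1297] yaw 28.89 axis [ 4.e-04 -8.e-04 -1.e+00] F [-0.9  0.7  7.3] M [0.13 0.16 0.15] op 0.127
xyz units [-0.0006  0.0012 -0.0003] w units [ 3.000e-04 -1.000e-04  1.727e-01]
```

Request:
{"name": "apply_moves", "arguments": {
  "series": [
    {"x": 0,"y": 0.0005,"z": 0.0002,"wx": 0,"wy": 0,"wz": 0.022,"fingers": -1},
    {"x": 0,"y": 0,"z": 0.0002,"wx": 0,"wy": 0,"wz": 0.022,"fingers": -1},
    {"x": 0,"y": 0,"z": 0.0002,"wx": 0,"wy": 0,"wz": 0.022,"fingers": -1},
    {"x": 0,"y": 0,"z": 0.0002,"wx": 0,"wy": 0,"wz": 0.022,"fingers": -1}
  ]
}}

```text
clock: 20.62
tool_pos: [0.5188, -0.186, 0.1297]
eef_rot: [0.994, 0.111, 0.0, 0.001]
contact_force: [-0.4, 0.3, 6.1]
opening: 0.122
```

```bash
python3 to.py .5185 -.1872 .130 -2.2
```

```text
clk 20.625 pos [ 0.5188 -0.186   0.1297] yaw 12.8 axis [ 8.0e-04 -1.3e-03 -1.0e+00] F [-0.4  0.3  6.1] M [0.04 0.11 0.18] op 0.122
xyz units [-0.0007  0.0014 -0.0003] w units [ 0.0005 -0.0002  0.0834]
```

Request:
{"name": "apply_moves", "arguments": {
  "series": [
    {"x": 0,"y": 0.0003,"z": 0.0002,"wx": 0,"wy": 0,"wz": 0.022,"fingers": -1},
    {"x": 0,"y": 0,"z": 0.0002,"wx": 0,"wy": 0,"wz": 0.022,"fingers": -1},
    {"x": 0,"y": 0,"z": 0.0002,"wx": 0,"wy": 0,"wz": 0.018,"fingers": -1},
    {"x": 0,"y": 0,"z": 0.0002,"wx": 0,"wy": 0,"wz": 0.014,"fingers": -1}
  ]
}}

```text
clock: 21.12
tool_pos: [0.5192, -0.1859, 0.1297]
eef_rot: [1.0, -0.009, 0.001, 0.001]
contact_force: [-0.4, -0.3, 6.0]
opening: 0.122
```

```bash
python3 to.py .5185 -.1872 .130 -2.2
```

```text
clk 21.125 pos [ 0.5192 -0.1859  0.1297] yaw -1.08 axis [ 0.0015 -0.0023 -1.    ] F [-0.4 -0.3  6. ] M [0.03 0.13 0.16] op 0.122
xyz units [-0.0009  0.0016 -0.0003] w units [ 0.0007 -0.0005  0.0062]
```

Yaw −1.1° and the torque is still just friction. I'll step on slowly to feel for the stop.

Request:
{"name": "apply_moves", "arguments": {
  "series": [
    {"x": 0,"y": 0,"z": 0.0002,"wx": 0,"wy": 0,"wz": 0.008,"fingers": -1},
    {"x": 0,"y": 0,"z": 0.0002,"wx": 0,"wy": 0,"wz": 0.006,"fingers": -1}
  ]
}}

```text
clock: 21.38
tool_pos: [0.5193, -0.1859, 0.1298]
eef_rot: [1.0, -0.031, 0.001, 0.001]
contact_force: [-0.3, -0.1, 6.5]
opening: 0.125
```

```bash
python3 to.py .5185 -.1872 .130 -2.2
```

```text
clk 21.375 pos [ 0.5193 -0.1859  0.1298] yaw -3.57 axis [ 0.0016 -0.003  -1.    ] F [-0.3 -0.1  6.5] M [0.03 0.16 0.16] op 0.125
xyz units [-0.0009  0.0017 -0.0003] w units [ 0.0009 -0.0006 -0.0076]
```

Request:
{"name": "apply_moves", "arguments": {
  "series": [
    {"x": 0,"y": 0,"z": 0.0002,"wx": 0,"wy": 0,"wz": 0.007,"fingers": -1},
    {"x": 0,"y": 0,"z": 0.0002,"wx": 0,"wy": 0,"wz": 0.007,"fingers": -1}
  ]
}}

```text
clock: 21.62
tool_pos: [0.5194, -0.1859, 0.1298]
eef_rot: [0.999, -0.053, 0.001, 0.002]
contact_force: [-0.3, 0.7, 6.2]
opening: 0.119
```

```bash
python3 to.py .5185 -.1872 .130 -2.2
```

```text
clk 21.625 pos [ 0.5194 -0.1859  0.1298] yaw -6.04 axis [ 0.0018 -0.0036 -1.    ] F [-0.3  0.7  6.2] M [0.07 0.14 0.19] op 0.119
xyz units [-0.0009  0.0017 -0.0003] w units [ 0.0011 -0.0007 -0.0214]
```

Request:
{"name": "apply_moves", "arguments": {
  "series": [
    {"x": 0,"y": 0,"z": 0.0001,"wx": 0,"wy": 0,"wz": 0.007,"fingers": -1}
  ]
}}

```text
clock: 21.75
tool_pos: [0.5194, -0.1859, 0.1298]
eef_rot: [0.998, -0.063, 0.001, 0.002]
contact_force: [-0.3, -0.5, 4.2]
opening: 0.124
```

```bash
python3 to.py .5185 -.1872 .130 -2.2
```

```text
clk 21.75 pos [ 0.5194 -0.1859  0.1298] yaw -7.28 axis [ 0.0018 -0.0039 -1.    ] F [-0.3 -0.5  4.2] M [-0.02  0.09  0.18] op 0.124
xyz units [-0.0009  0.0017 -0.0003] w units [ 0.0012 -0.0007 -0.0282]
```

Request:
{"name": "apply_moves", "arguments": {
  "series": [
    {"x": 0,"y": 0,"z": 0.0001,"wx": 0,"wy": 0,"wz": 0.007,"fingers": -1}
  ]
}}

```text
clock: 21.88
tool_pos: [0.5194, -0.1859, 0.1298]
eef_rot: [0.997, -0.074, 0.001, 0.002]
contact_force: [-0.5, 0.7, 6.4]
opening: 0.123
```

```bash
python3 to.py .5185 -.1872 .130 -2.2
```

```text
clk 21.875 pos [ 0.5194 -0.1859  0.1298] yaw -8.52 axis [ 0.0019 -0.0041 -1.    ] F [-0.5  0.7  6.4] M [0.02 0.14 0.23] op 0.123
xyz units [-0.0009  0.0017 -0.0003] w units [ 0.0013 -0.0007 -0.0351]
```

The torque is rising (0.23 N m) past the ON line, so the drive is at its stop with the blade's play taken up. I'll ease back within the play to line the handle up with the marks, and take the pressure off.

Request:
{"name": "apply_moves", "arguments": {
  "series": [
    {"x": 0,"y": 0,"z": 0,"wx": 0,"wy": 0,"wz": -0.012,"fingers": -1},
    {"x": 0,"y": 0,"z": 0,"wx": 0,"wy": 0,"wz": -0.012,"fingers": -1},
    {"x": 0,"y": 0,"z": 0,"wx": 0,"wy": 0,"wz": -0.008,"fingers": -1},
    {"x": 0,"y": 0,"z": 0,"wx": 0,"wy": 0,"wz": 0,"fingers": -1}
  ]
}}

```text
clock: 22.38
tool_pos: [0.5197, -0.1858, 0.1298]
eef_rot: [1.0, -0.021, 0.001, 0.002]
contact_force: [0.4, 0.8, 4.4]
opening: 0.125
```

```bash
python3 to.py .5185 -.1872 .130 -2.2
```

```text
clk 22.375 pos [ 0.5197 -0.1858  0.1298] yaw -2.4 axis [ 0.0023 -0.0041 -1.    ] F [0.4 0.8 4.4] M [ 0.13  0.06 -0.05] op 0.125
xyz units [-0.0014  0.0018 -0.0003] w units [ 0.0013 -0.0008 -0.0011]
```

Request:
{"name": "apply_moves", "arguments": {
  "series": [
    {"x": 0,"y": 0,"z": 0,"wx": 0,"wy": 0,"wz": 0,"fingers": -0.6},
    {"x": 0,"y": 0,"z": 0,"wx": 0,"wy": 0,"wz": 0,"fingers": -0.3},
    {"x": 0,"y": 0,"z": 0,"wx": 0,"wy": 0,"wz": 0,"fingers": -0.2}
  ]
}}

```text
clock: 22.75
tool_pos: [0.5181, -0.1856, 0.1284]
eef_rot: [1.0, -0.021, -0.001, 0.002]
contact_force: [0.3, 0.2, 0.1]
opening: 0.387
```

Request:
{"name": "apply_moves", "arguments": {
  "series": [
    {"x": 0,"y": 0,"z": -0.015,"wx": 0,"wy": 0,"wz": 0,"fingers": -0.2},
    {"x": 0,"y": 0,"z": -0.03,"wx": 0,"wy": 0,"wz": 0,"fingers": -0.2},
    {"x": 0,"y": 0,"z": -0.05,"wx": 0,"wy": 0,"wz": 0,"fingers": 0},
    {"x": 0,"y": 0.03,"z": -0.04,"wx": 0,"wy": 0,"wz": 0,"fingers": 1},
    {"x": 0,"y": 0.02,"z": 0,"wx": 0,"wy": 0,"wz": 0,"fingers": 1},
    {"x": 0,"y": 0,"z": 0,"wx": 0,"wy": 0,"wz": 0,"fingers": 1},
    {"x": 0,"y": 0,"z": 0,"wx": 0,"wy": 0,"wz": 0,"fingers": 1}
  ]
}}

```text
clock: 23.62
tool_pos: [0.5155, -0.2246, 0.241]
eef_rot: [1.0, -0.02, -0.002, 0.001]
contact_force: [-0.9, 0.9, -0.3]
opening: 0.927
```

```bash
python3 look.py end; python3 iso.py end
python3 - <<'E'
from h import *
z=np.load('end.npz');p=z['p'].astype(int);W=pts(dict(camera_matrix=z['K'],world_from_camera=z['T']),z['d'])
m=(p[...,0]>120)&(p[...,1]<80)&(W[...,2]>.135)&(W[...,2]<.18)&(abs(W[...,0]-.518)<.04)&(abs(W[...,1]+.187)<.04)
t=m&(W[...,2]>.15);print(m.sum(),t.sum(),cv2.minAreaRect((W[t][:,:2]*1000).astype(np.float32)),W[t][:,2].mean(),np.percentile(W[m][:,2],99))
E
```

```text
23.625 [ 0.51550488 -0.22463985  0.24103147] [179.8839009    0.20210064  -2.30871007]
[214  57  26  28 346] [227.6  71.1] [ 0.459  -0.1117  0.0942] [[0.4491, -0.1186, 0.0923], [0.4651, -0.1025, 0.0961]]
[ 442   61   55   57 2387] [468.9  89.3] [ 0.6168 -0.1319  0.1174] [[0.6024, -0.1472, 0.1122], [0.6338, -0.1163, 0.1199]]
[ 275  134   90   90 6471] [319.5 177.7] [ 0.5184 -0.1832  0.0968] [[0.4878, -0.2178, 0.0946], [0.5499, -0.1563, 0.1579]]
[453 277  13  12 115] [458.7 282.7] [ 0.6243 -0.2715  0.0987] [[0.621, -0.2762, 0.0945], [0.629, -0.2683, 0.1007]]
green [316 135   8  14 100] [319.7 141.6] [ 0.5199 -0.1607  0.0955] [ 0.52   -0.1609  0.0984]
white [279 139   9  10  70] [283.  143.1] [ 0.4934 -0.1607  0.0955]
white [351 139  10   9  72] [355.8 143.1] [ 0.5458 -0.1628  0.0955]
white [275 169   1  15  15] [275. 176.] [ 0.4861 -0.1839  0.0955]
white [352 175   9   9  59] [356.3 179.5] [ 0.5458 -0.1888  0.0955]
white [279 176   8   8  56] [282.5 179.5] [ 0.4915 -0.1867  0.0955]
white [276 204   1  16  16] [276.  211.5] [ 0.4851 -0.2103  0.0955]
white [281 211   9   9  64] [284.7 214.9] [ 0.4915 -0.2132  0.0955]
white [350 211   9   9  67] [354.  214.9] [ 0.5438 -0.2152  0.0955]
collar 1309 ((518.5094604492188, -187.67318725585938), 19.66346549987793) [ 0.51214373 -0.18714155  0.11965089]
plate ((519.19189453125, -187.69651794433594), (64.6022720336914, 65.61984252929688), 87.72078704833984) 0.09612379095435872
1368 1357 ((518.7228393554688, -186.25938415527344), (42.63310241699219, 10.865056991577148), 88.04562377929688) 0.15672148659226973 0.15859195168622825
```

View pics/end.png

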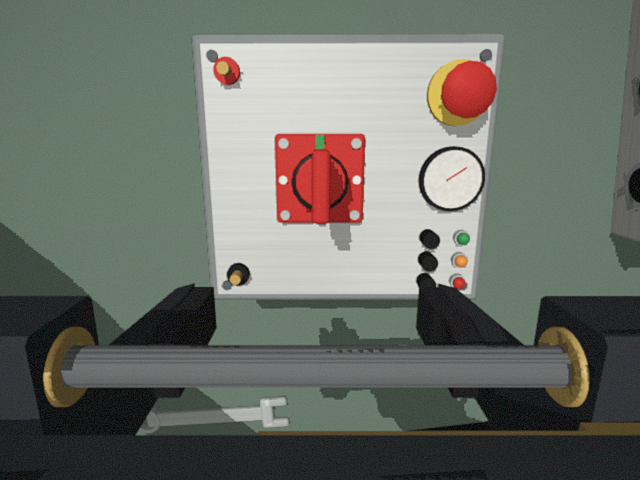

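The handle at (320,180) lies on the green-bar line: it measures 88.0° against a box y axis at 87.8°. Its top is at 0.1585 m (0.159 when home), and the gripper is clear. Handing in.

```bash
python3 -c "
from plant import *
print(get_state()['contact_force']); print(finish_job())"
```

```text
[ 0.08032338 -0.57484169  0.57546651]
the job is handed in; nothing more can be done
None
```

The red key is fully home in the isolator and turned clockwise to the green ON marks. I handed the job in at about 24 s with the gripper clear of everything.

- **Finding the slot:** The first sweep did not drop in because I was about 0.8 mm off centre. I found the bore centre by touching its walls lightly (about 3 N). On the second sweep the key dropped in at roughly 44° before ON.
- **Seating and turning:** I pressed the key home, and the highest force I read was about 18 N. I then turned it clockwise until the torque rose slightly (0.23 N m) about 6° past the marks. That is a little more than the blade's play, so I took it as the drive being at its stop. I then eased the handle back onto the marks.
- **Last checks:** The handle is within about 0.2° of the ON line. Its top is at 0.1585 m, against 0.159 m expected when home. The contact force was near zero after release.
- **Not checked:** The drive itself is hidden, so its being at ON is inferred from the torque rise. Forces were read only at the end of each move. I took no picture of the tool block after lifting the key out.

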